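# Find the tired hold-down spring on the jar-labelling stands

## Robot

A 7-joint arm with a two-finger parallel gripper is mounted at the origin on the work surface. World frame = base frame: x ahead of the robot, y to its left, z up, the work surface at z = 0. Lengths are in m, angles in rad, forces in N, time in s.
With the tool pointing down it reaches from about 0.425 to 1.025 m from the base axis. Payload 3.6 kg.
Tool frame: the origin (TCP) lies between the finger pads; the fingertips stand ahead of it and the grasp point (between the pads) lies 5 mm behind it (manip.tip_extent is the z of the fingertips in the tool frame, in m); z points along the fingers, y is the line along which they close (so a half turn about z gives the same grasp; the last joint's range is limited). The gripper opens to 85 mm and grips with 20 to 120 N. Pads are 22 mm wide; open, the fingers measure 114 mm over their backs; the gripper's body (76 mm by 85 mm) begins 54 mm behind the grasp point. The pads swing forward as they close: fully open they stand 13 mm farther back than shut.
Start: joints at [-1.228, 0.591, 0.048, 1.609, -0.033, 0.943, -0.034], TCP at [0.306, 0.657, 0.245] pointing down, gripper open.
Joint ranges: [-2.69, 2.69], [-0.47, 2.24], [-1.27, 1.36], [0.19, 2.51], [-1.53, 4.68], [0.08, 2.07], [-3.09, 3.09]. Speed limits (rad/s): [2.57, 2.57, 3.14, 3.14, 3.14, 3.14, 3.14].

## Interface

Orientations are given as [roll, pitch, yaw] about the fixed x, y, z axes, in that order (R = Rz(yaw) Ry(pitch) Rx(roll)).
In Python, from cell import sensors, imaging, sign_off, manip gives the robot as it stands.
- The arm moves only by the shell command python3 -m creep 'ROWS' [FORCE]. ROWS is JSON, a list of rows, each a list of 7 numbers: the turn, a rotation vector about the world's x, y, z in rad, then the shift along the world's x, y, z in units of 30 mm (1.0 is 30 mm), then the opening, from 0 (shut) to 1 (fully open). In form: [[ax, ay, az, dx, dy, dz, grip], ...]. A call has 1 to 12 rows; each row is the pose to reach, as a shift and turn from the pose commanded when the call began; what a row does not reach only later rows make up. A row lasts 1/8 s, in which the tool goes at most 62.5 mm and 10.7 degrees, less where a joint would pass 70% of its speed; a pose out of reach is approached as far as the arm can. A call with a gripper value outside its range is refused whole. The fingers move at their own pace and stop on an object; FORCE is the grip in N (left out, the last holds). Time passes only in rows, so rows that repeat a pose let the fingers close. It gives the time, the measured TCP pose, the force, the opening and the grip force at its end, in the units of the state.
- sensors.sense(): the state, without advancing time (a new reading comes with each control period).
- imaging.capture(name): name is "side" or "top" or "wrist"; returns a dict with "pixels" (420x560x3 uint8, red, green, blue), "intrinsics" (3x3 intrinsics, pixels), "dist" ([k1, k2, p1, p2, k3] as OpenCV has them; the pictures are not rectified), "pose" (4x4, takes a point from camera to world coordinates). Camera axes: x right, y down, z forward; pixel columns grow to the right and rows downward; lengths in m; the calibration is good to about 2 mm. A picture is of the moment at which its call begins. There is no depth.
- sign_off(): hands the job in; it is judged then, once.
Trained networks look in a picture, given as the dict that the camera call returned (one of the last four; its "shot" number tells which), for a name from the list of things; names that differ only in an ending like _2 or _b are one class to them, and where a whole thing is asked for, a point or a joint stands for the part that bears it (a point fixed in the world has none). Each returns a list of dicts, best first, with "score" (0 to 1); they miss things now and then, are a little off and sometimes report something else, mostly with a low value. They report only what shows in the picture. A call takes as long as a camera call. They do not tell look-alikes from the thing itself.
- imaging.cut_out(picture, target): "mask" (420x560 bool, what is visible of it) and "centre" ([column, row] in pixels, amid what is visible of it).
The state is a dict: "time_s": time; "joints": joint angles; "qd": joint speeds; "joint_torque": joint torques, N m; "ee_pos": TCP position; "tool_rot": TCP orientation; "force": force on the tool from outside, world axes, zero at the start; "ft_torque": the same for the moment, N m; "width": finger opening in m; "grip_force": force on a finger pad.
Only numpy, scipy, OpenCV 4.12 (cv2) and the standard library are available. Lean on these libraries where they do the work, as an engineer would, in place of code of your own. Each camera call takes 0.05 s, during which the arm holds its last target. There are 200 camera calls.

## Task

One of the three spring tongues that hold jars down on the labelling stands has gone soft. Going from the robot's left to its right, press each tongue with the shut fingertips on its mid-span rivet at about 6 N, holding it for a second (never as much as 12 N, which would bend it for good), and see how far it gives. Then take the softest one out of service by putting the black collar over its stand's peg, flat down on the base and let go; never put it on another stand's peg, and leave the jars, bottle and spatula alone.

Things in the scene. Friction and masses are not known exactly. Their poses are not given: they have to be found in the camera images.
- stand_a: one of three look-alike fixed labelling stands: left (+y), middle, right; which name is where varies, heights differ up to 12 mm. Aluminium base 190 mm (its x) by 70 mm; origin at base centre, 12 mm under its top face. x points away from the robot (yaw within 0.15): peg at x -70 mm, spring tongue over the middle, grey root block at x 55 to 85 mm, top 62 mm above origin
- tongue_a: steel spring tongue of stand_a: flat strip 90 mm long, 24 wide, 3 thick, top 53 mm above the stand's origin, its free end towards the robot with a lip 10 mm high. Origin at its root, x as the stand's. Springs down when pressed, in proportion to the force, and returns; bent for good above 12 N. At mid-span under 6 N a sound one gives 3 to 5 mm, a soft one 8 to 12 mm
- mid_a (a point): centre of the top of the dark steel rivet (14 mm wide, standing 4 mm proud) at the mid-span of tongue_a, 45 mm from its root; at rest 57 mm above the stand's origin; goes down with the tongue
- peg_a (a point): centre of the top of the upright steel peg of stand_a: 14 mm thick, 40 mm high above the base's top face
- stand_b: one of three look-alike fixed labelling stands: left (+y), middle, right; which name is where varies, heights differ up to 12 mm. Aluminium base 190 mm (its x) by 70 mm; origin at base centre, 12 mm under its top face. x points away from the robot (yaw within 0.15): peg at x -70 mm, spring tongue over the middle, grey root block at x 55 to 85 mm, top 62 mm above origin
- tongue_b: steel spring tongue of stand_b: flat strip 90 mm long, 24 wide, 3 thick, top 53 mm above the stand's origin, its free end towards the robot with a lip 10 mm high. Origin at its root, x as the stand's. Springs down when pressed, in proportion to the force, and returns; bent for good above 12 N. At mid-span under 6 N a sound one gives 3 to 5 mm, a soft one 8 to 12 mm
- mid_b (a point): centre of the top of the dark steel rivet (14 mm wide, standing 4 mm proud) at the mid-span of tongue_b, 45 mm from its root; at rest 57 mm above the stand's origin; goes down with the tongue
- peg_b (a point): centre of the top of the upright steel peg of stand_b: 14 mm thick, 40 mm high above the base's top face
- stand_c: one of three look-alike fixed labelling stands: left (+y), middle, right; which name is where varies, heights differ up to 12 mm. Aluminium base 190 mm (its x) by 70 mm; origin at base centre, 12 mm under its top face. x points away from the robot (yaw within 0.15): peg at x -70 mm, spring tongue over the middle, grey root block at x 55 to 85 mm, top 62 mm above origin
- tongue_c: steel spring tongue of stand_c: flat strip 90 mm long, 24 wide, 3 thick, top 53 mm above the stand's origin, its free end towards the robot with a lip 10 mm high. Origin at its root, x as the stand's. Springs down when pressed, in proportion to the force, and returns; bent for good above 12 N. At mid-span under 6 N a sound one gives 3 to 5 mm, a soft one 8 to 12 mm
- mid_c (a point): centre of the top of the dark steel rivet (14 mm wide, standing 4 mm proud) at the mid-span of tongue_c, 45 mm from its root; at rest 57 mm above the stand's origin; goes down with the tongue
- peg_c (a point): centre of the top of the upright steel peg of stand_c: 14 mm thick, 40 mm high above the base's top face
- collar: loose black plastic collar (ring), 44 mm outside, 22 mm hole, 24 mm high, 70 g, lying flat on the table between the robot and the stands; origin at the centre of its underside, z up
- jar_1: bystander: small amber glass jar with balm, 48 mm wide, 34 mm high, standing between two stands; leave alone
- jar_2: bystander: the same jar with a black screw lid, 48 mm wide, 40 mm high, between two stands; leave alone
- jar_3: bystander: amber jar, 48 mm wide, 34 mm high, left on the table; leave alone
- jar_4: bystander: amber jar, 48 mm wide, 34 mm high, right on the table; leave alone
- bottle: bystander: amber bottle, 44 mm wide, 100 mm high, right on the table; leave alone
- spatula: bystander: spatula, 220 mm long, 24 mm wide, lying on the left; origin at its middle; leave alone
There are look-alikes about, which are no part of the job. What is shaped like the collar but turquoise is not meant.

How it is judged:
On the way, in this order (a step that is already met when the one before it is completed fails the run):
1. the left tongue is pressed at its mid-span rivet with the fingertips, between 4.5 and 8 N, for half a second (((world y of stand_a above 0.1 m and contact force between the fingers and stand_a between 4.5 and 8 N and x of the grasp point in the frame of mid_a between -0.016 and 0.016 m and y of the grasp point in the frame of mid_a between -0.016 and 0.016 m) or (world y of stand_b above 0.1 m and contact force between the fingers and stand_b between 4.5 and 8 N and x of the grasp point in the frame of mid_b between -0.016 and 0.016 m and y of the grasp point in the frame of mid_b between -0.016 and 0.016 m) or (world y of stand_c above 0.1 m and contact force between the fingers and stand_c between 4.5 and 8 N and x of the grasp point in the frame of mid_c between -0.016 and 0.016 m and y of the grasp point in the frame of mid_c between -0.016 and 0.016 m))), for 0.5 s.
2. the middle tongue is pressed at its mid-span rivet with the fingertips, between 4.5 and 8 N, for half a second (((world y of stand_a between -0.1 and 0.1 m and contact force between the fingers and stand_a between 4.5 and 8 N and x of the grasp point in the frame of mid_a between -0.016 and 0.016 m and y of the grasp point in the frame of mid_a between -0.016 and 0.016 m) or (world y of stand_b between -0.1 and 0.1 m and contact force between the fingers and stand_b between 4.5 and 8 N and x of the grasp point in the frame of mid_b between -0.016 and 0.016 m and y of the grasp point in the frame of mid_b between -0.016 and 0.016 m) or (world y of stand_c between -0.1 and 0.1 m and contact force between the fingers and stand_c between 4.5 and 8 N and x of the grasp point in the frame of mid_c between -0.016 and 0.016 m and y of the grasp point in the frame of mid_c between -0.016 and 0.016 m))), for 0.5 s.
3. the right tongue is pressed at its mid-span rivet with the fingertips, between 4.5 and 8 N, for half a second (((world y of stand_a below -0.1 m and contact force between the fingers and stand_a between 4.5 and 8 N and x of the grasp point in the frame of mid_a between -0.016 and 0.016 m and y of the grasp point in the frame of mid_a between -0.016 and 0.016 m) or (world y of stand_b below -0.1 m and contact force between the fingers and stand_b between 4.5 and 8 N and x of the grasp point in the frame of mid_b between -0.016 and 0.016 m and y of the grasp point in the frame of mid_b between -0.016 and 0.016 m) or (world y of stand_c below -0.1 m and contact force between the fingers and stand_c between 4.5 and 8 N and x of the grasp point in the frame of mid_c between -0.016 and 0.016 m and y of the grasp point in the frame of mid_c between -0.016 and 0.016 m))), for 0.5 s.
4. the collar sits over the peg of the soft tongue's stand (horizontal distance between collar and peg_b below 0.008 m and z of collar in the frame of stand_b between 0.008 and 0.016 m and angle between collar's own z axis and vertical below 0.1 rad), for 0.2 s.
At the end, for the whole second after the job is handed in: The collar is at rest, released, flat (within 0.1 rad) on the base of the stand with the softest tongue, around its peg (centres within 8 mm, underside within 4 mm of the base's top face) (all of step 4 and linear speed of collar below 0.02 m/s); the robot touches nothing.
It fails at once if a stand or its tongue is loaded by the robot with more than 12 N (contact force between any of the fingers, the arm and stand_a above 12 N or contact force between any of the fingers, the arm and stand_b above 12 N or contact force between any of the fingers, the arm and stand_c above 12 N).
It fails at once if the collar is put on the peg of a sound stand ((horizontal distance between collar and peg_a below 0.008 m and z of collar in the frame of stand_a between 0.008 and 0.016 m and angle between collar's own z axis and vertical below 0.1 rad) or (horizontal distance between collar and peg_c below 0.008 m and z of collar in the frame of stand_c between 0.008 and 0.016 m and angle between collar's own z axis and vertical below 0.1 rad)).
It fails at once if a jar, the bottle or the spatula is moved by more than 20 mm (distance of any of jar_1, jar_2, jar_3, jar_4, bottle, spatula from where it was at the start of the episode above 0.02 m).
It also fails if it takes over 64 s, if anything falls off the work surface, if the arm or the gripper's body presses on something with over 40 N, if the wrist force passes 120 N, or if a joint passes its speed limit or range.

## Working session

There is one attempt and no reset: what is moved stays moved. The work goes in short steps, Python scripts to look and compute and a shell command to move; the robot and the scene stay as the last step left them, time stands still between calls to the robot, and variables do not carry over. Pictures are saved under pics/ and viewed, at most 10 in all, crops included, and the job is handed in when it is done.

```bash
mkdir -p pics; ls
cat > h.py <<'E'
import numpy as np, cv2
from cell import sensors, imaging, manip
def ray(p,uv):
    n=cv2.undistortPoints(np.array([[uv]],float),np.array(p["intrinsics"]),np.array(p["dist"]))[0,0]
    T=np.array(p["pose"]); return T[:3,3],T[:3,:3]@np.array([n[0],n[1],1])
def at(p,uv,z):
    o,d=ray(p,uv); return o+d*(z-o[2])/d[2]
def proj(p,X):
    T=np.linalg.inv(np.array(p["pose"])); 
    return cv2.projectPoints(np.atleast_2d(X).astype(float),cv2.Rodrigues(T[:3,:3])[0],T[:3,3],np.array(p["intrinsics"]),np.array(p["dist"]))[0][:,0]
def tri(obs):
    A=0;b=0
    for p,uv in obs:
        o,d=ray(p,uv); d=d/np.linalg.norm(d); P=np.eye(3)-np.outer(d,d); A=A+P; b=b+P@o
    return np.linalg.solve(A,b)
def save(p,name): cv2.imwrite("pics/"+name,p["pixels"][:,:,::-1])
E
python3 - <<'E'
from h import *
print(sensors.sense(), manip.tip_extent)
for c in ("top","side"):
    p=imaging.capture(c); save(p,c+"0.png")
    print(c,np.round(p["pose"],3).tolist())
    for t in ("mid_a","peg_a","collar","stand_a","tongue_a"):
        for d in imaging.cut_out(p,t): print(t,round(d["score"],2),np.round(d["centre"],1),int(d["mask"].sum()),at(p,d["centre"],.055).round(3))
E
```

```text
pics
{'time_s': 0.0, 'joints': array([-1.22852487,  0.59211566,  0.04830945,  1.60983246, -0.03329286,
        0.94268125, -0.03369383]), 'qd': array([-0.00086558, -0.00081165,  0.00014028, -0.00060352, -0.00136537,
       -0.00191887, -0.00104709]), 'joint_torque': array([ 2.76607798e-04, -5.48694384e+01,  1.54663369e+00, -1.98121655e+01,
        9.43424937e-03,  8.69110896e-03,  1.91724627e-05]), 'ee_pos': array([0.30569385, 0.65652554, 0.24413985]), 'tool_rot': array([-3.13936496e+00,  1.37245270e-04,  2.70590401e+00]), 'force': array([-0.80924562, -0.61777879,  0.29411666]), 'ft_torque': array([-0.00998178, -0.01426737, -0.01606036]), 'grip_force': 0.0, 'width': 0.08508099795385707} 0.014
top [[-0.029, -0.995, 0.096, 0.407], [-0.999, 0.031, 0.014, 0.012], [-0.017, -0.096, -0.995, 1.383], [0.0, 0.0, 0.0, 1.0]]
mid_a 0.75 [214.5 178. ] 326 [0.636 0.211 0.055]
mid_a 0.68 [374.2 179.1] 313 [ 0.62  -0.212  0.055]
mid_a 0.52 [299.4 180.4] 305 [ 0.622 -0.014  0.055]
peg_a 0.89 [375.  187.3] 1735 [ 0.598 -0.213  0.055]
peg_a 0.8 [217.2 187.7] 1835 [0.61  0.205 0.055]
peg_a 0.67 [297.3 18
[... 838 characters left out ...]
  0.055]
mid_a 0.43 [363.9 264.5] 2508 [ 0.583 -0.235  0.055]
peg_a 0.94 [306.4 208.3] 1918 [ 0.589 -0.032  0.055]
peg_a 0.77 [258.9 156.1] 1681 [0.608 0.187 0.055]
peg_a 0.73 [364.7 265.7] 2481 [ 0.582 -0.238  0.055]
collar 0.77 [297.  304.6] 365 [ 0.403 -0.214  0.055]
collar 0.68 [233.8 273.5] 293 [ 0.344 -0.069  0.055]
collar 0.63 [275.8 273.1] 326 [ 0.416 -0.127  0.055]
stand_a 0.96 [259.4 158.7] 1735 [0.603 0.178 0.055]
stand_a 0.73 [365.3 264.7] 2380 [ 0.585 -0.237  0.055]
stand_a 0.72 [310.3 206.7] 1984 [ 0.599 -0.034  0.055]
tongue_a 0.68 [259.8 143.8] 192 [0.639 0.224 0.055]
tongue_a 0.59 [313.7 194.9] 273 [ 0.631 -0.011  0.055]
tongue_a 0.57 [365.8 249.7] 352 [ 0.615 -0.21   0.055]
```

Run:
```python
import cv2
a=cv2.imread("pics/top0.png")[110:310,170:470]; b=cv2.imread("pics/side0.png")[120:330,190:430]
cv2.imwrite("pics/t1.png",cv2.resize(a,(800,533),interpolation=cv2.INTER_CUBIC)); cv2.imwrite("pics/s1.png",cv2.resize(b,(685,600),interpolation=cv2.INTER_CUBIC))
```

```text
(no output)
```

View pics/t1.png

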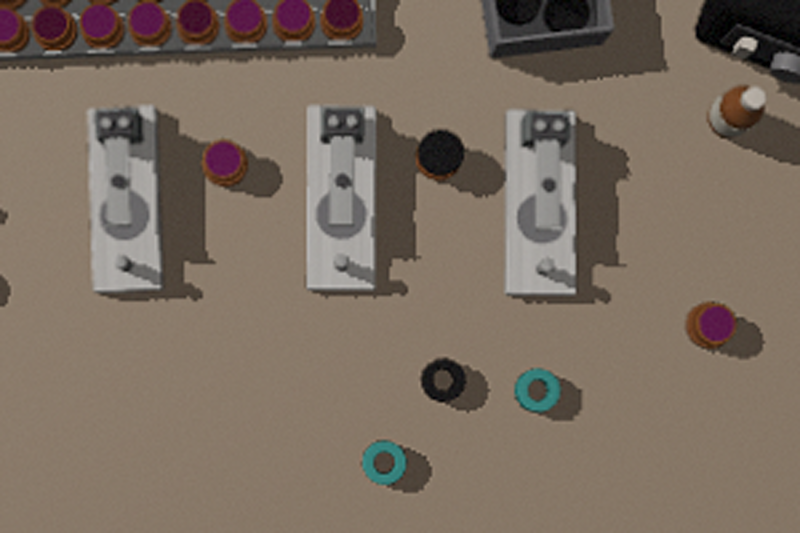

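View pics/s1.png

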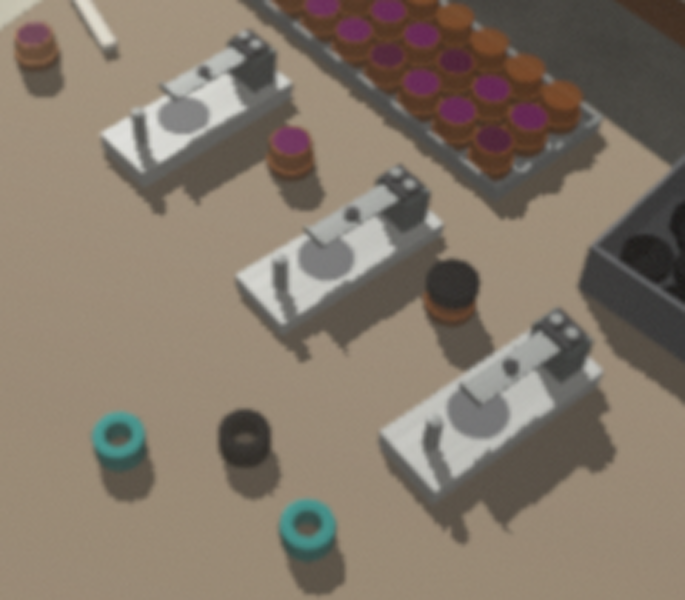

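Top view: three stands with rivets at about (215,178), (299,178) and (375,179). The black collar is at (336,252), between two turquoise ones at (314,283) and (372,256). Next I fit the stand poses from the rivet and peg pixels in both views.

Run:
```python
from h import *
from scipy.optimize import least_squares
ps={c:imaging.capture(c) for c in("top","side")}
T=lambda u,v:(170+u/2.6667-.3,110+v/2.665-.3); S=lambda u,v:(190+u/2.854-.3,120+v/2.857-.3)
R=[(T(119,182),S(204,72)),(T(343,181),S(352,214)),(T(548,185),S(511,367))]
P=[(T(123,262),S(139,115)),(T(341,261),S(281,262)),(T(546,266),S(432,423))]
for r,g in zip(R,P):
    a=tri([(ps["top"],r[0]),(ps["side"],r[1])]); b=tri([(ps["top"],g[0]),(ps["side"],g[1])])
    def pts(q):
        c,s=np.cos(q[3]),np.sin(q[3]); f=np.array([c,s,0])  # mid at stand x=+10
        return q[:3]+10e-3*f+[0,0,.057], q[:3]-.07*f+[0,0,.052]
    def res(q):
        m,k=pts(q); return np.concatenate([proj(ps["top"],m)[0]-r[0],proj(ps["top"],k)[0]-g[0],proj(ps["side"],m)[0]-r[1],proj(ps["side"],k)[0]-g[1]])
    s=least_squares(res,[.6,a[1],0.01,0]); m,k=pts(s.x)
    print("tri",a.round(4),b.round(4),"dist",np.linalg.norm((a-b)[:2]).round(4),"fit mid",m.round(4),"peg",k.round(4),"yaw",s.x[3].round(3),s.fun.round(1))
for d in imaging.cut_out(ps["top"],"collar")+imaging.cut_out(ps["side"],"collar"): print(d["centre"],ps["top"]["pixels"][d["mask"]].mean(0) )
print(tri([(ps["top"],T(443,380)),(ps["side"],S(245,438))]), at(ps["top"],T(443,380),.022),at(ps["side"],S(245,438),.022))
```

```text
tri [0.6345 0.2107 0.0634] [0.5554 0.2089 0.0569] dist 0.0791 fit mid [0.635  0.2111 0.0626] peg [0.555  0.2086 0.0576] yaw 0.031 [-0.1 -0.1  0.   0.2  0.1  0.1  0.  -0.1]
tri [ 0.6291 -0.0108  0.0578] [ 0.5509 -0.0066  0.0484] dist 0.0783 fit mid [ 0.6301 -0.0102  0.0555] peg [ 0.5501 -0.0071  0.0505] yaw -0.039 [-0.3 -0.1  0.3  0.1  0.2  0.3 -0.1 -0.2]
tri [ 0.6189 -0.2134  0.0614] [ 0.5386 -0.2082  0.0538] dist 0.0806 fit mid [ 0.6186 -0.2134  0.0603] peg [ 0.5387 -0.2083  0.0553] yaw -0.063 [-0.   0.1 -0.   0.1 -0.3  0.3  0.4 -0.4]
[311.3, 280.4] [ 62.14975845 115.57004831 108.96135266]
[336.8, 252.5] [30.27428571 28.01714286 27.04571429]
[373.9, 255.5] [ 53.54210526 114.94210526 109.45789474]
[275.9, 270.9] [136.3171521  120.61488673 104.        ]
[297.8, 304.8] [134.87761194 119.1880597  102.59701493]
[231.2, 271.2] [137.012 121.164 104.68 ]
[ 0.43088067 -0.10611195  0.01191778] [ 0.43065382 -0.10521191  0.022     ] [ 0.42743948 -0.11078327  0.022     ]
```

```bash
python3 -m creep '[[0,0,0.1,1.1,-1.5,0,0],[0,0,0.2,2.5,-3.2,0,0],[0,0,0.3,4,-5,-0.5,0],[0,0,0.436,5.3,-7,-1,0],[0,0,0.436,6.6,-9,-1.5,0],[0,0,0.436,8,-11,-2,0],[0,0,0.436,9.4,-13,-3,0],[0,0,0.436,10.5,-14.4,-4,0],[0,0,0.436,10.97,-14.87,-4.3,0],[0,0,0.436,10.97,-14.87,-4.3,0],[0,0,0.436,10.97,-14.87,-4.3,0],[0,0,0.436,10.97,-14.87,-4.3,0]]'
python3 - <<'E'
from h import *
s=sensors.sense(); print(s["joints"].round(2),s["tool_rot"],s["width"])
p=imaging.capture("wrist"); save(p,"w1.png")
E
```

```text
time_s: 2.3
ee_pos: [0.6342, 0.2143, 0.117]
tool_rot: [3.139, 0.0, -3.138]
force: [-0.6, 0.3, 0.2]
width: -0.0001
grip_force: 0.0
[-0.35  0.67 -0.06  1.82  0.06  0.65  1.13] [ 3.13924225e+00  7.23240728e-05 -3.13808762e+00] -9.985603907300895e-05
```

View pics/w1.png

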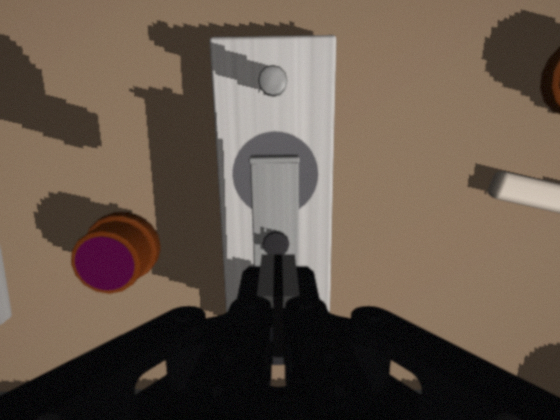

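The wrist picture shows the left rivet at (276,242) and the peg top at (273,79), with the shut fingertips just behind the rivet. I'll check both against the fit.

```bash
python3 - <<'E'
from h import *
p=imaging.capture("wrist"); s=sensors.sense()
print(at(p,(276,242),.0626),at(p,(273,79),.0576),s["ee_pos"])
print(proj(p,[[.635,.2111,.0626],[.555,.2086,.0576],s["ee_pos"]-[0,0,.014]]))
E
python3 -m creep '[[0,0,0,0.02,-0.1,-0.5,0],[0,0,0,0.02,-0.1,-0.9,0],[0,0,0,0.02,-0.1,-1.0,0],[0,0,0,0.02,-0.1,-1.1,0],[0,0,0,0.02,-0.1,-1.15,0],[0,0,0,0.02,-0.1,-1.15,0],[0,0,0,0.02,-0.1,-1.15,0],[0,0,0,0.02,-0.1,-1.15,0]]'
```

```text
[0.63387532 0.21402823 0.0626    ] [0.55378312 0.21235283 0.0576    ] [0.63413072 0.21448934 0.11725317]
[[270.35195951 244.01438937]
 [265.05322649  81.69758861]
 [276.87615623 277.80971718]]
time_s: 3.4
ee_pos: [0.6359, 0.2082, 0.082]
tool_rot: [3.141, 0.0, -3.141]
force: [0.3, 0.4, 0.7]
width: 0.0002
grip_force: 0.0
```

```bash
python3 -m creep '[[0,0,0,0,0.15,0,0],[0,0,0,0,0.15,-0.05,0],[0,0,0,0,0.15,-0.1,0],[0,0,0,0,0.15,-0.1,0],[0,0,0,0,0.15,-0.1,0],[0,0,0,0,0.15,-0.1,0]]'
python3 -m creep '[[0,0,0,0,0,-0.04,0],[0,0,0,0,0,-0.07,0],[0,0,0,0,0,-0.07,0],[0,0,0,0,0,-0.07,0]]'
```

```text
time_s: 4.15
ee_pos: [0.6357, 0.213, 0.0789]
tool_rot: [3.141, 0.0, -3.141]
force: [-1.4, 0.6, 1.4]
width: -0.0001
grip_force: 0.9
time_s: 4.65
ee_pos: [0.6357, 0.213, 0.0771]
tool_rot: [3.141, -0.0, -3.141]
force: [-1.3, 1.3, 5.7]
width: -0.0003
grip_force: 2.6
```

```bash
for i in 1 2 3; do python3 -m creep '[[0,0,0,0,0,0,0],[0,0,0,0,0,0,0]]' | egrep 'ee_pos|force'; done
```

```text
ee_pos: [0.6357, 0.213, 0.0771]
force: [-2.1, 1.6, 4.9]
grip_force: 2.6
ee_pos: [0.6357, 0.213, 0.0771]
force: [-1.4, 1.4, 4.8]
grip_force: 2.6
ee_pos: [0.6357, 0.213, 0.0771]
force: [-2.8, 1.7, 4.9]
grip_force: 2.6
```

```bash
python3 -m creep '[[0,0,0,0,0,-0.02,0],[0,0,0,0,0,-0.02,0],[0,0,0,0,0,-0.02,0]]' | egrep 'ee_pos|force';for i in 1 2 3; do python3 -m creep '[[0,0,0,0,0,0,0],[0,0,0,0,0,0,0]]' | egrep 'ee_pos|force'; done
```

```text
ee_pos: [0.6357, 0.213, 0.0766]
force: [-1.9, 1.2, 5.9]
grip_force: 3.0
ee_pos: [0.6357, 0.213, 0.0766]
force: [-2.4, 0.9, 5.7]
grip_force: 3.0
ee_pos: [0.6357, 0.213, 0.0766]
force: [-1.9, 1.2, 5.1]
grip_force: 3.0
ee_pos: [0.6357, 0.213, 0.0766]
force: [-1.3, 2.1, 5.9]
grip_force: 3.0
```

```bash
python3 -m creep '[[0,0,0,0,0,1,0],[0,0,0,0,-1.8,1,0],[0,0,0,-0.1,-3.6,1,0],[0,0,0,-0.2,-5.6,1,0],[0,0,0,-0.2,-7.2,1,0],[0,0,0,-0.2,-7.42,0.6,0],[0,0,0,-0.2,-7.42,0.3,0],[0,0,0,-0.2,-7.42,0.15,0],[0,0,0,-0.2,-7.42,0.12,0],[0,0,0,-0.2,-7.42,0.12,0],[0,0,0,-0.2,-7.42,0.12,0]]'| egrep 'ee_pos|force'
python3 - <<'E'
from h import *
p=imaging.capture("wrist"); s=sensors.sense(); c=p["pixels"].copy()
for q in proj(p,[[.630,-.0102,.0555]]): print(q,[ (d["score"],d["centre"],at(p,d["centre"],.0555)) for d in imaging.cut_out(p,"mid_a")])
g=c[150:330,180:380]; cv2.imwrite("pics/w2.png",cv2.resize(g,(600,540))[:,:,::-1])
E
```

```text
ee_pos: [0.63, -0.0094, 0.08]
force: [0.6, 0.6, 0.2]
grip_force: 0.0
[275.4797259  266.87688634] [(0.64, [280.7, 206.0], array([ 0.6021211 , -0.00798831,  0.0555    ]))]
```

View pics/w2.png

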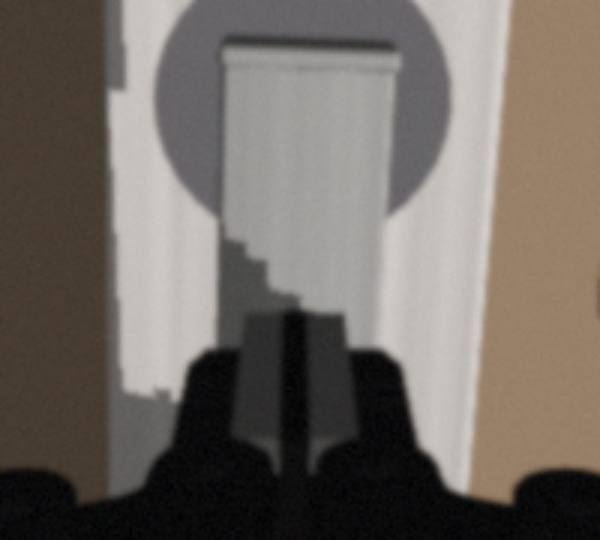

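The shut fingertips are centred on the middle tongue to about 1 mm, at (278,255), and hide the rivet. Going down in small steps.

```bash
python3 -m creep '[[0,0,0,0,0.03,-0.05,0],[0,0,0,0,0.03,-0.1,0],[0,0,0,0,0.03,-0.1,0],[0,0,0,0,0.03,-0.1,0]]' | egrep 'ee_pos|force'
python3 -m creep '[[0,0,0,0,0,-0.05,0],[0,0,0,0,0,-0.1,0],[0,0,0,0,0,-0.1,0],[0,0,0,0,0,-0.1,0]]' | egrep 'ee_pos|force'
```

```text
ee_pos: [0.6297, -0.0091, 0.0767]
force: [0.1, -0.2, 0.8]
grip_force: 0.0
ee_pos: [0.6297, -0.0091, 0.0737]
force: [-0.0, -0.3, 0.6]
grip_force: 0.2
```

```bash
for i in 1 2; do python3 -m creep '[[0,0,0,0,0,-0.04,0],[0,0,0,0,0,-0.07,0],[0,0,0,0,0,-0.07,0],[0,0,0,0,0,-0.07,0]]' | egrep 'ee_pos|force'; done
```

```text
ee_pos: [0.6296, -0.009, 0.0716]
force: [-0.9, -0.3, 1.6]
grip_force: 0.9
ee_pos: [0.6296, -0.0091, 0.0695]
force: [-1.4, 0.4, 3.4]
grip_force: 1.5
```

```bash
for i in 1 2; do python3 -m creep '[[0,0,0,0,0,-0.04,0],[0,0,0,0,0,-0.07,0],[0,0,0,0,0,-0.07,0],[0,0,0,0,0,-0.07,0]]' | egrep 'ee_pos|force'; done
```

```text
ee_pos: [0.6297, -0.009, 0.0674]
force: [-0.8, 1.3, 4.9]
grip_force: 2.1
ee_pos: [0.6298, -0.0091, 0.0654]
force: [-1.7, 0.2, 4.8]
grip_force: 2.7
```

```bash
python3 -m creep '[[0,0,0,0,0,-0.04,0],[0,0,0,0,0,-0.05,0],[0,0,0,0,0,-0.05,0]]' | egrep 'ee_pos|force';for i in 1 2 3; do python3 -m creep '[[0,0,0,0,0,0,0],[0,0,0,0,0,0,0],[0,0,0,0,0,0,0]]' | egrep 'ee_pos|force'; done
```

```text
ee_pos: [0.63, -0.0091, 0.0641]
force: [-1.9, -0.7, 6.2]
grip_force: 3.1
ee_pos: [0.63, -0.0091, 0.0641]
force: [-2.0, 0.6, 5.8]
grip_force: 3.1
ee_pos: [0.63, -0.0091, 0.0641]
force: [-3.4, -0.2, 7.2]
grip_force: 3.1
ee_pos: [0.63, -0.0091, 0.0641]
force: [-2.4, -0.2, 6.4]
grip_force: 3.1
```

```bash
python3 -m creep '[[0,0,0,0,0,1,0],[0,0,0,0,-0.5,1.4,0],[0,0,0,-0.1,-2.4,1.4,0],[0,0,0,-0.3,-4.4,1.4,0],[0,0,0,-0.38,-6.2,1.4,0],[0,0,0,-0.38,-6.8,1,0],[0,0,0,-0.38,-6.8,0.8,0],[0,0,0,-0.38,-6.8,0.7,0],[0,0,0,-0.38,-6.8,0.65,0],[0,0,0,-0.38,-6.8,0.65,0],[0,0,0,-0.38,-6.8,0.65,0]]'| egrep 'time|ee_pos|force'
python3 - <<'E'
from h import *
p=imaging.capture("wrist")
cv2.imwrite("pics/w3.png",cv2.resize(p["pixels"][150:330,180:380],(600,540))[:,:,::-1])
E
```

```text
time_s: 13.88
ee_pos: [0.6187, -0.2123, 0.0836]
force: [-0.2, 0.6, 0.5]
grip_force: 0.0
```

View pics/w3.png

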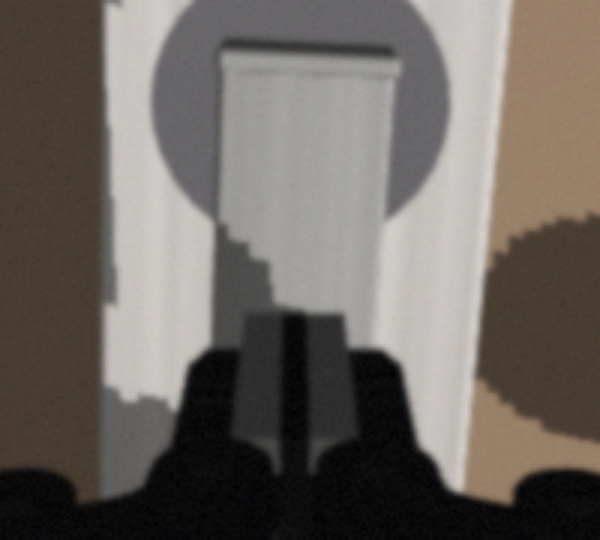

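The fingertips at (278,255) are centred on the right tongue, so I go down.

```bash
for i in 1 2 ; do python3 -m creep '[[0,0,0,0,0,-0.04,0],[0,0,0,0,0,-0.08,0],[0,0,0,0,0,-0.08,0],[0,0,0,0,0,-0.08,0]]' | egrep 'ee_pos|force'; done
```

```text
ee_pos: [0.6183, -0.2131, 0.0809]
force: [-0.1, 0.1, 0.4]
grip_force: 0.0
ee_pos: [0.6183, -0.2131, 0.0786]
force: [-0.4, -0.2, 1.3]
grip_force: 0.7
```

```bash
python3 -m creep '[[0,0,0,0,0,-0.04,0],[0,0,0,0,0,-0.06,0],[0,0,0,0,0,-0.06,0],[0,0,0,0,0,-0.06,0]]' | egrep 'ee_pos|force'
```

```text
ee_pos: [0.6182, -0.2131, 0.0768]
force: [-0.8, -0.1, 4.6]
grip_force: 2.0
```

```bash
python3 -m creep '[[0,0,0,0,0,-0.03,0],[0,0,0,0,0,-0.05,0],[0,0,0,0,0,-0.05,0]]' | egrep 'ee_pos|force';for i in 1 2 3; do python3 -m creep '[[0,0,0,0,0,0,0],[0,0,0,0,0,0,0],[0,0,0,0,0,0,0]]' | egrep 'time|ee_pos|force'; done
```

```text
ee_pos: [0.6182, -0.2131, 0.0754]
force: [-2.5, -0.1, 7.1]
grip_force: 3.1
time_s: 16.18
ee_pos: [0.6182, -0.2131, 0.0754]
force: [-2.2, 0.5, 6.2]
grip_force: 3.0
time_s: 16.55
ee_pos: [0.6182, -0.2131, 0.0755]
force: [-2.6, 0.5, 5.4]
grip_force: 3.0
time_s: 16.92
ee_pos: [0.6182, -0.2131, 0.0755]
force: [-2.1, 0.3, 5.7]
grip_force: 3.0
```

Left gave about 3.5 mm, middle about 10 mm and right about 4 mm, so the middle tongue is soft. Now the black collar.

```bash
python3 -m creep '[[0,0,0,0,0,1,0],[0,0,0,0,0,2.5,0],[0,0,0,-1.5,1,2.5,0],[0,0,0,-3.3,2,2.5,0.8],[0,0,0,-5,3,2.5,0.8],[0,0,0,-6.3,3.53,2.5,0.8],[0,0,0,-6.3,3.53,2.5,0.8],[0,0,0,-6.3,3.53,2.5,0.8],[0,0,0,-6.3,3.53,2.5,0.8],[0,0,0,-6.3,3.53,2.5,0.8]]'
python3 - <<'E'
from h import *
p=imaging.capture("wrist"); save(p,"w4.png")
print(sensors.sense()["ee_pos"],proj(p,[[.429,-.107,.024]]))
for d in imaging.cut_out(p,"collar"): print(d["score"],d["centre"],p["pixels"][d["mask"]].mean(0),at(p,d["centre"],.022))
E
```

```text
time_s: 18.18
ee_pos: [0.4306, -0.1076, 0.1501]
tool_rot: [-3.142, 0.001, 3.141]
force: [0.7, -0.5, -0.2]
width: 0.068
grip_force: 0.0
[ 0.43028075 -0.10750058  0.15010964] [[278.40277758 203.35096119]]
0.83 [143.8, 183.3] [27.89269337 99.81504127 94.15102415] [ 0.41516427 -0.20018265  0.022     ]
0.8 [279.5, 209.7] [18.16292755 16.2033836  15.39941155] [ 0.43420277 -0.10621848  0.022     ]
0.72 [386.6, 82.3] [26.5701397  98.8766007  93.60389988] [ 0.34896903 -0.03745662  0.022     ]
```

View pics/w4.png

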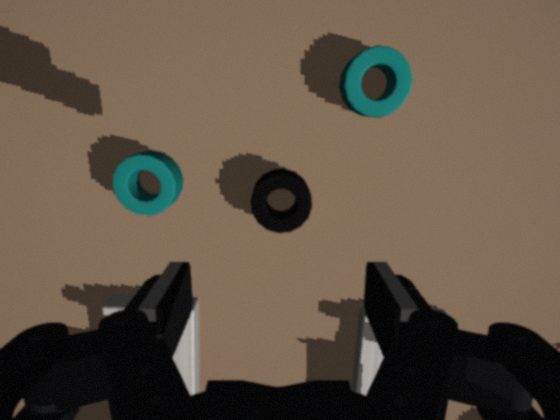

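The black collar is at (281,200), between the fingers in y and clear of both turquoise ones. Going down and gripping.

```bash
python3 -m creep '[[0,0,0,-0.07,0.05,-1.5,0.8],[0,0,0,-0.07,0.05,-3,0.8],[0,0,0,-0.07,0.05,-3.8,0.8],[0,0,0,-0.07,0.05,-4.3,0.8],[0,0,0,-0.07,0.05,-4.3,0.8],[0,0,0,-0.07,0.05,-4.3,0.8],[0,0,0,-0.07,0.05,-4.3,0.3],[0,0,0,-0.07,0.05,-4.3,0.3],[0,0,0,-0.07,0.05,-4.3,0.3],[0,0,0,-0.07,0.05,-4.3,0.3],[0,0,0,-0.07,0.05,-4.3,0.3],[0,0,0,-0.07,0.05,-4.3,0.3]]' 30
```

```text
time_s: 19.77
ee_pos: [0.4277, -0.1058, 0.0222]
tool_rot: [-3.141, 0.002, -3.142]
force: [-1.0, -0.3, 6.0]
width: 0.0421
grip_force: 29.9
```

```bash
python3 -m creep '[[0,0,0,0,0,0.5,0.3],[0,0,0,0,0,1.5,0.3],[0,0,0,0,0,3,0.3],[0,0,0,0,0,3,0.3],[0,0,0,0,0,3,0.3]]'
python3 - <<'E'
from h import *
p=imaging.capture("wrist"); q=imaging.capture("side")
e=sensors.sense()["ee_pos"]; print(e,proj(p,[e,e+[0,.022,0],e+[.022,0,0],e-[.022,0,0]]),[(d["score"],d["centre"]) for d in imaging.cut_out(p,"collar")])
u,v=proj(q,[e])[0].astype(int); s=cv2.resize(q["pixels"][v-45:v+45,u-45:u+45],(400,400))
w=cv2.resize(p["pixels"][120:420,130:430],(400,400))
cv2.imwrite("pics/w5.png",np.hstack([w,s])[:,:,::-1])
E
```

```text
time_s: 20.4
ee_pos: [0.4271, -0.1058, 0.1118]
tool_rot: [-3.141, 0.001, 3.141]
force: [-0.3, -0.3, 0.2]
width: 0.0417
grip_force: 31.2
[ 0.42651778 -0.10559465  0.11075224] [[277.80604942 291.71155938]
 [335.65824192 291.80354342]
 [277.79876831 342.1010625 ]
 [277.81403215 237.27716406]] [(0.85, [273.9, 296.5]), (0.82, [117.1, 202.1]), (0.62, [398.2, 84.9])]
```

View pics/w5.png

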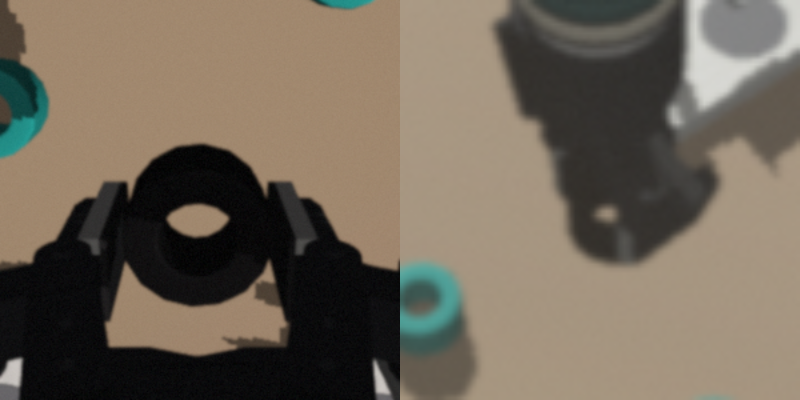

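The collar is held, at about (280,289) in the wrist picture, with the hole visible through it. I'll fit its offset and tilt in the hand by outlines.

Run:
```python
from h import *
from scipy.optimize import least_squares
p=imaging.capture("wrist"); e=sensors.sense()["ee_pos"]; a=np.linspace(0,2*np.pi,73); 
img=p["pixels"].astype(int).sum(2)
# column profile through the middle
for c in (272,279,286): print(c,[(r,int(img[r-2:r+2,c].mean())) for r in range(215,365,4)])
def rows(q,R):
    dx,dz,t=q; c=e+[dx,.0017,dz]
    out=[]
    for r in (.022,.011):
        for z in (0,.024):
            X=np.c_[r*np.cos(a),r*np.sin(a),0*a+z]
            M=cv2.Rodrigues(np.array([0,t,0.]))[0]; out.append(proj(p,X@M.T+c)[:,1])
    return np.array([min(o.min() for o in out[:2]),max(o.max() for o in out[:2]),max(o.min() for o in out[2:]),min(o.max() for o in out[2:])])
O=np.array([229,349,273,298])
for t in (None,0):
    f=(lambda q:rows(q,0)-O) if t is None else (lambda q:rows([q[0],q[1],0],0)-O)
    s=least_squares(f,[0,-.022,0.01],x_scale=[.01,.01,.1],diff_step=1e-4); print(s.x,s.fun.round(1))
```

```text
272 [(215, 409), (219, 407), (223, 408), (227, 365), (231, 56), (235, 26), (239, 17), (243, 18), (247, 18), (251, 33), (255, 25), (259, 25), (263, 31), (267, 15), (271, 41), (275, 314), (279, 404), (283, 409), (287, 409), (291, 404), (295, 367), (299, 66), (303, 21), (307, 23), (311, 23), (315, 20), (319, 17), (323, 7), (327, 40), (331, 50), (335, 48), (339, 50), (343, 49), (347, 63), (351, 327), (355, 405), (359, 401), (363, 401)]
279 [(215, 409), (219, 407), (223, 407), (227, 314), (231, 35), (235, 15), (239, 17), (243, 16), (247, 19), (251, 36), (255, 26), (259, 29), (263, 37), (267, 24), (271, 58), (275, 363), (279, 410), (283, 408), (287, 403), (291, 406), (295, 384), (299, 92), (303, 14), (307, 13), (311, 19), (315, 12), (319, 18), (323, 21), (327, 36), (331, 50), (335, 41), (339, 44), (343, 54), (347, 71), (351, 338), (355, 404), (359, 401), (363, 403)]
286 [(215, 406), (219, 410), (223, 406), (227, 361), (231, 55), (235, 14), (239, 20), (243, 15), (247, 17), (251, 37), (255, 29), (259, 21), (263, 26), (267, 29), (271, 24), (275, 269), (279, 405), (283, 408), (287, 409), (291, 403), (295, 343), (299, 45), (303, 15), (307, 22), (311, 25), (315, 14), (319, 17), (323, 22), (327, 31), (331, 44), (335, 49), (339, 43), (343, 44), (347, 94), (351, 376), (355, 404), (359, 404), (363, 406)]
[ 0.00651276 -0.02960594 -0.05817204] [ 0.2  0.2 -0.1 -0.3]
[ 0.00549874 -0.02895321  0.01      ] [-0.6  0.2  2.2 -2.2]
```

```bash
python3 -m creep '[[0,0,0,0.5,0.3,0.6,0.3],[0,0,0,1.5,0.8,0.6,0.3],[0,0,0,3,1.6,0.6,0.3],[0,0,0,4.5,2.4,0.6,0.3],[0,0,0,5.6,3,0.6,0.3],[0,0,0,6.1,3.27,0.6,0.3],[0,0,0,6.1,3.27,0.6,0.3],[0,0,0,6.1,3.27,0.6,0.3],[0,0,0,6.1,3.27,0.6,0.3]]'
python3 - <<'E'
from h import *
p=imaging.capture("wrist"); e=sensors.sense()["ee_pos"]; print(e)
u,v=proj(p,[[.5501,-.0071,.0505]])[0]; print(u,v)
for t in ("collar","peg_b"): print(t,[(round(d["score"],2),d["centre"]) for d in imaging.cut_out(p,t)])
cv2.imwrite("pics/w6.png",cv2.resize(p["pixels"][60:360,80:480],(800,600),interpolation=cv2.INTER_CUBIC)[:,:,::-1])
E
```

```text
time_s: 21.72
ee_pos: [0.6085, -0.009, 0.129]
tool_rot: [-3.141, -0.002, 3.14]
force: [-0.4, -0.3, -0.6]
width: 0.0423
grip_force: 31.2
[ 0.60890993 -0.00876986  0.12917739]
280.98791311882604 124.68126213955317
collar [(0.77, [279.3, 297.7])]
peg_b [(0.83, [17.0, 233.0]), (0.68, [545.7, 288.1]), (0.6, [279.2, 167.0])]
```

View pics/w6.png

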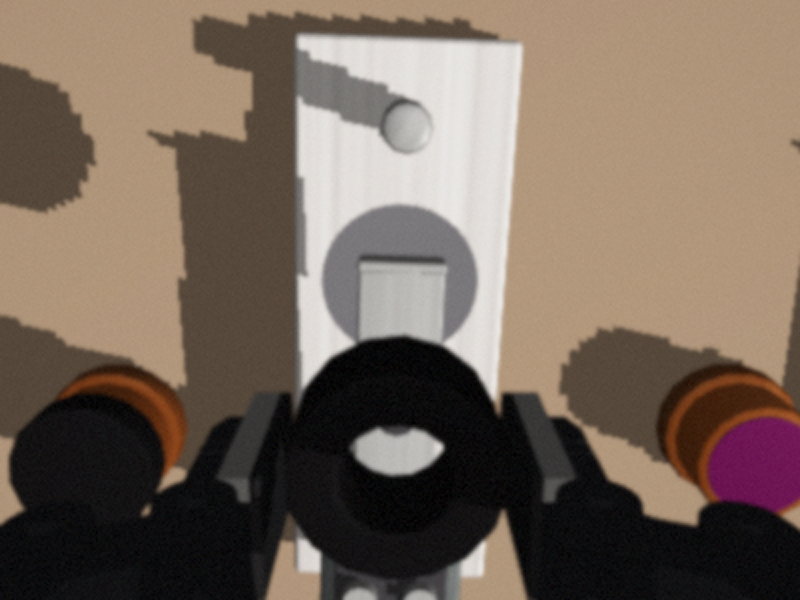

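The peg top shows at (283,122), 2 px from the fit, and the collar hole's centre is about 6 mm ahead of the TCP. Moving over the peg.

```bash
python3 -m creep '[[0,0,0,-0.5,0.087,0,0.3],[0,0,0,-1.2,0.087,0,0.3],[0,0,0,-1.8,0.087,-0.3,0.3],[0,0,0,-2.19,0.087,-0.8,0.3],[0,0,0,-2.19,0.087,-1.3,0.3],[0,0,0,-2.19,0.087,-1.5,0.3],[0,0,0,-2.19,0.087,-1.5,0.3],[0,0,0,-2.19,0.087,-1.5,0.3],[0,0,0,-2.19,0.087,-1.5,0.3]]'
python3 - <<'E'
from h import *
p=imaging.capture("wrist"); q=imaging.capture("side")
e=sensors.sense()["ee_pos"]; print(e)
u,v=proj(q,[e])[0].astype(int); s=cv2.resize(q["pixels"][v-25:v+45,u-35:u+35],(400,400),interpolation=cv2.INTER_CUBIC)
w=cv2.resize(p["pixels"][180:380,180:380],(400,400),interpolation=cv2.INTER_CUBIC)
cv2.imwrite("pics/w7.png",np.hstack([w,s])[:,:,::-1])
E
```

```text
time_s: 23.0
ee_pos: [0.5451, -0.005, 0.0846]
tool_rot: [3.142, 0.001, -3.141]
force: [0.7, 1.1, -0.4]
width: 0.042
grip_force: 31.2
[ 0.54486564 -0.00496768  0.08452336]
```

View pics/w7.png

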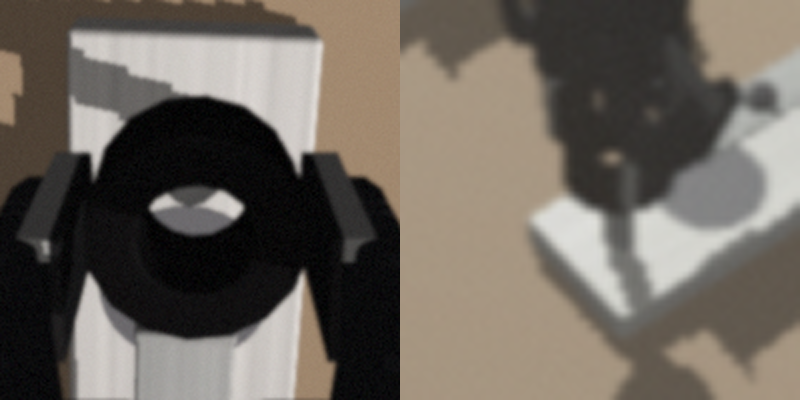

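Through the hole at (278,286) there's a grey arc at its top edge, rows 274–282, which should be the near part of the peg top. Checking that numerically.

Run:
```python
from h import *
p=imaging.capture("wrist"); a=np.linspace(0,2*np.pi,73); e=sensors.sense()["ee_pos"]
for c in ([.549,-.006],[.5475,-.006],[.551,-.006]):
    q=proj(p,np.c_[c[0]+.007*np.cos(a),c[1]+.007*np.sin(a),0*a+.0505]); print(c,q.min(0).round(1),q.max(0).round(1))
for zb in (-.022,-.029):
  for dx in (.004,.006):
    for z in (zb,zb+.024):
      q=proj(p,np.c_[e[0]+dx+.011*np.cos(a),e[1]+.011*np.sin(a),0*a+e[2]+z]); print(zb,dx,z,q.min(0).round(1),q.max(0).round(1))
im=p["pixels"].astype(int).sum(2)
for c in (264,270,278,286,292): print(c,im[268:304,c].tolist())
```

```text
[0.549, -0.006] [260.2 252.5] [290.1 280. ]
[0.5475, -0.006] [260.2 249.5] [290.1 277.1]
[0.551, -0.006] [260.3 256.5] [290.1 283.9]
-0.022 0.004 -0.022 [252.2 254.1] [302.5 300.1]
-0.022 0.004 0.0020000000000000018 [248.  279.6] [306.5 332. ]
-0.022 0.006 -0.022 [252.3 258.5] [302.4 304.1]
-0.022 0.006 0.0020000000000000018 [248.1 284.5] [306.4 336.6]
-0.029 0.004 -0.029 [253.2 248. ] [301.5 292.4]
-0.029 0.004 -0.005000000000000001 [249.3 271.3] [305.2 321.7]
-0.029 0.006 -0.029 [253.3 252.2] [301.4 296.3]
-0.029 0.006 -0.005000000000000001 [249.4 276.1] [305.1 326.1]
264 [20, 15, 35, 21, 30, 12, 49, 103, 210, 354, 484, 557, 585, 592, 578, 523, 424, 340, 323, 336, 331, 319, 331, 314, 278, 220, 139, 50, 29, 26, 25, 9, 14, 21, 11, 25]
270 [21, 25, 32, 29, 50, 104, 175, 223, 232, 232, 234, 238, 255, 309, 371, 384, 341, 325, 324, 321, 322, 324, 325, 319, 325, 324, 317, 263, 154, 64, 18, 26, 26, 31, 17, 2]
278 [26, 24, 38, 37, 93, 161, 218, 226, 227, 227, 228, 224, 229, 251, 303, 342, 330, 323, 325, 322, 330, 331, 331, 330, 317, 320, 320, 304, 272, 183, 78, 38, 15, 26, 2, 9]
286 [35, 9, 30, 24, 30, 80, 138, 213, 271, 361, 466, 550, 584, 598, 603, 590, 535, 448, 360, 332, 323, 330, 330, 319, 332, 324, 311, 274, 191, 95, 43, 7, 38, 14, 20, 19]
292 [30, 16, 23, 32, 14, 39, 111, 252, 431, 543, 597, 606, 614, 611, 616, 608, 608, 592, 548, 445, 358, 328, 327, 303, 266, 195, 98, 47, 16, 12, 14, 11, 21, 18, 17, 18]
```

Peg and hole agree to about 1 mm in both axes. Lowering.

```bash
python3 -m creep '[[0,0,0,0,-0.03,-0.1,0.3],[0,0,0,0,-0.03,-0.3,0.3],[0,0,0,0,-0.03,-0.5,0.3],[0,0,0,0,-0.03,-0.5,0.3]]' | egrep 'ee_pos|force'
python3 -m creep '[[0,0,0,0,0,-0.2,0.3],[0,0,0,0,0,-0.4,0.3],[0,0,0,0,0,-0.6,0.3],[0,0,0,0,0,-0.7,0.3],[0,0,0,0,0,-0.7,0.3],[0,0,0,0,0,-0.7,0.3]]' | egrep 'ee_pos|force'
```

```text
ee_pos: [0.544, -0.0058, 0.0685]
force: [-0.1, -0.1, 0.2]
grip_force: 31.2
ee_pos: [0.5447, -0.0059, 0.0483]
force: [-0.7, -0.6, -1.5]
grip_force: 31.2
```

```bash
for i in 1 2 3; do python3 -m creep '[[0,0,0,0,0,-0.05,0.3],[0,0,0,0,0,-0.1,0.3],[0,0,0,0,0,-0.1,0.3]]' | egrep 'ee_pos|force'; done
```

```text
ee_pos: [0.5445, -0.0059, 0.0451]
force: [-0.2, -0.2, -0.7]
grip_force: 31.2
ee_pos: [0.5444, -0.0059, 0.0421]
force: [-0.2, -0.7, -1.4]
grip_force: 31.2
ee_pos: [0.5444, -0.0059, 0.0391]
force: [0.2, -0.2, -0.0]
grip_force: 31.2
```

```bash
for i in 1 2 3; do python3 -m creep '[[0,0,0,0,0,-0.03,0.3],[0,0,0,0,0,-0.06,0.3],[0,0,0,0,0,-0.06,0.3]]' | egrep 'ee_pos|force: \['; done
```

```text
ee_pos: [0.5446, -0.0058, 0.038]
force: [-1.1, 0.0, 4.5]
ee_pos: [0.5446, -0.0059, 0.0379]
force: [-4.4, -0.5, 20.5]
ee_pos: [0.5446, -0.0058, 0.0378]
force: [-7.2, -0.3, 36.2]
```

```bash
python3 -m creep '[[0,0,0,0,0,0.12,0.3],[0,0,0,0,0,0.12,0.3],[0,0,0,0,0,0.12,0.75],[0,0,0,0,0,0.12,0.75],[0,0,0,0,0,0.12,0.75],[0,0,0,0,0,0.12,0.75],[0,0,0,0,0,0.5,0.75],[0,0,0,0,0,1.5,0.75],[0,0,0,0,0,3,0.75],[0,0,0,1,0,4,0.75],[0,0,0,2,0,4,0.75],[0,0,0,2,0,4,0.75]]'
python3 - <<'E'
from h import *
p=imaging.capture("wrist"); q=imaging.capture("side")
s=cv2.resize(q["pixels"][170:260,250:350],(400,360),interpolation=cv2.INTER_CUBIC)
w=cv2.resize(p["pixels"][60:330,130:430],(400,360),interpolation=cv2.INTER_CUBIC)
cv2.imwrite("pics/w8.png",np.hstack([w,s])[:,:,::-1])
E
```

```text
time_s: 28.15
ee_pos: [0.6075, -0.0058, 0.1555]
tool_rot: [3.141, 0.005, 3.141]
force: [-0.0, 0.6, 0.2]
width: 0.0639
grip_force: 0.0
```

View pics/w8.png

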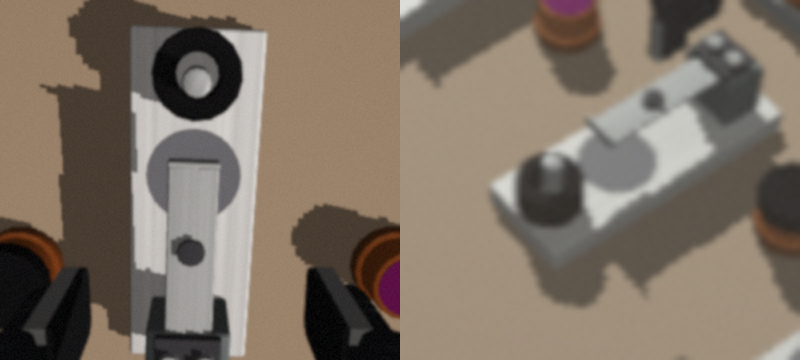

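The collar sits flat around the middle peg and the fingers are clear. One numerical check of its height before handing in.

Run:
```python
from h import *
from scipy.optimize import minimize
a=np.linspace(0,2*np.pi,60)
ims=[]
for c in("wrist","side","top"):
    p=imaging.capture(c); d=[d for d in imaging.cut_out(p,"collar") if np.linalg.norm(np.array(d["centre"])-proj(p,[[.55,-.006,.025]])[0])<15]
    if d: ims.append((c,p,d[0]["mask"]))
def model(p,q):
    X=np.vstack([np.c_[q[0]+.022*np.cos(a),q[1]+.022*np.sin(a),0*a+q[2]+z] for z in(0,.024)])
    return cv2.fillConvexPoly(np.zeros((420,560),np.uint8),cv2.convexHull((proj(p,X)*16).astype(np.int32)),1,shift=4)>0
def iou(p,m,q):
    M=model(p,q); f=cv2.morphologyEx(m.astype(np.uint8),cv2.MORPH_CLOSE,np.ones((25,25)))>0
    return (M&f).sum()/(M|f).sum()
print([i[0] for i in ims])
for z in (.004,.008,.0105,.013,.016,.02):
    r=minimize(lambda q:-sum(iou(p,m,[q[0],q[1],z]) for _,p,m in ims),[.55,-.006],method="Nelder-Mead",options=dict(initial_simplex=[[.55,-.006],[.554,-.006],[.55,-.002]]))
    print(z,r.x.round(4),-r.fun/len(ims))
```

```text
['side']
0.004 [5.51e-01 5.00e-04] 0.9177215189873418
0.008 [ 0.5496 -0.0021] 0.9119496855345912
0.0105 [ 0.5478 -0.0035] 0.9184952978056427
0.013 [ 0.5466 -0.0047] 0.915625
0.016 [ 0.5456 -0.0063] 0.9127725856697819
0.02 [ 0.5434 -0.0087] 0.8987730061349694
```

```bash
python3 -c "
from cell import sign_off
print(sign_off())"
```

```text
the job is handed in; nothing more can be done
None
```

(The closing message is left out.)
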